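Set the candles in their matching dishes

TASK

Get the sideboard ready for dinner: stand each of the four candles upright in the brass dish made for it, the thick round one in the big round dish, the slim round one in the small round dish, the square one in the square dish and the oblong one in the oblong dish. Each candle should stand flat on the floor of its dish, inside the rim, the square and oblong ones lined up with the sides of their dishes. Set them down gently, and do not knock or shift the vase or the cup that stand among them.

Things in the scene. Friction and masses are not known exactly. Their poses are not given: they have to be found in the camera images.
- thick_candle: Thick round ivory wax candle, standing: diameter 58 mm, height 80 mm, with a short black wick 8 mm high (no obstacle); about 190 g. Origin: centre of the underside; z up along the candle.
- slim_candle: Slim round ivory wax candle, standing: diameter 40 mm, height 95 mm, with a short black wick 8 mm high (no obstacle); about 110 g. Origin: centre of the underside; z up along the candle.
- square_candle: Square ivory wax candle, standing: 46 by 46 mm, height 85 mm, with a short black wick 8 mm high (no obstacle); about 160 g. Origin: centre of the underside; x and y square to its side faces, z up.
- oblong_candle: Oblong ivory wax candle, standing: 68 mm along its x, 36 mm along its y, height 80 mm, with two short black wicks 8 mm high (no obstacle); about 180 g. Origin: centre of the underside; z up.
- big_round_dish: Larger round brass dish for the thick candle: outer diameter 84 mm, inner 74 mm. The floor is flat, 4 mm thick; the rim is 5 mm thick and stands 10 mm above the table (6 mm above the floor). Heavy, does not shift. Origin: centre of the underside, on the table; z up.
- small_round_dish: Smaller round brass dish for the slim candle: outer diameter 66 mm, inner 56 mm. The floor is flat, 4 mm thick; the rim is 5 mm thick and stands 10 mm above the table (6 mm above the floor). Heavy, does not shift. Origin: centre of the underside, on the table; z up.
- square_dish: Square brass dish for the square candle: outside 72 by 72 mm, inside 62 by 62 mm. The floor is flat, 4 mm thick; the rim is 5 mm thick and stands 10 mm above the table (6 mm above the floor). Heavy, does not shift. Origin: centre of the underside, on the table; z up, x and y along its sides.
- oblong_dish: Oblong brass dish for the oblong candle: outside 94 mm along its x by 62 mm along its y, inside 84 by 52 mm. The floor is flat, 4 mm thick; the rim is 5 mm thick and stands 10 mm above the table (6 mm above the floor). Heavy, does not shift. Origin: centre of the underside, on the table; z up.
- vase: Bystander: small closed blue ceramic bud vase, largest diameter 60 mm, height 115 mm. Origin: centre of the underside. Must stay as it is.
- cup: Bystander: terracotta cup without a handle, 76 mm across the rim, height 85 mm. Origin: centre of the underside. Must stay as it is.
Things that resemble listed ones, but are neither listed nor needed, are in the scene too. Leave any green or purple look-alike of the big_round_dish alone. What is shaped like the small_round_dish but green is not meant.

How it is judged (in metres and radians):
At the end, for the whole second after the job is handed in: Each candle stands in its own dish: its foot within 12 mm of the dish's centre and resting on the dish's floor (not on the rim), upright within 0.08 rad, the square and oblong candles turned within 0.3 rad of their dish's sides, all at rest and released (horizontal distance between thick_candle and big_round_dish below 0.012 m and z of thick_candle in the frame of big_round_dish between 0.002 and 0.0065 m and angle between each of thick_candle, slim_candle, square_candle, oblong_candle's own z axis and vertical below 0.08 rad and linear speed of each of thick_candle, slim_candle, square_candle, oblong_candle below 0.02 m/s and horizontal distance between slim_candle and small_round_dish below 0.012 m and z of slim_candle in the frame of small_round_dish between 0.002 and 0.0065 m and horizontal distance between square_candle and square_dish below 0.012 m and z of square_candle in the frame of square_dish between 0.002 and 0.0065 m and horizontal distance between oblong_candle and oblong_dish below 0.012 m and z of oblong_candle in the frame of oblong_dish between 0.002 and 0.0065 m and angle between the x axis of oblong_candle and the x axis of oblong_dish, either way round below 0.3 rad and (angle between the x axis of square_candle and the x axis of square_dish, either way round below 0.3 rad or angle between the x axis of square_candle and the y axis of square_dish, either way round below 0.3 rad)); the robot touches nothing.
It fails at once if the vase or the cup is shifted more than 25 mm or tipped more than 0.3 rad (distance of any of vase, cup from where it was at the start of the episode above 0.025 m or angle between any of vase, cup's own z axis and vertical above 0.3 rad).
It fails at once if a candle is slammed or pressed into its dish with more than 40 N (contact force between thick_candle and big_round_dish above 40 N or contact force between slim_candle and small_round_dish above 40 N or contact force between square_candle and square_dish above 40 N or contact force between oblong_candle and oblong_dish above 40 N).
It also fails if it takes over 128 s, if anything falls off the work surface, if the arm or the gripper's body presses on something with over 40 N, if the wrist force passes 120 N, or if a joint passes its speed limit or range.

ROBOT

A 6-joint arm with a two-finger parallel gripper is mounted at the origin on the work surface. World frame = base frame: x ahead of the robot, y to its left, z up, the work surface at z = 0. Lengths are in mm, angles in rad, forces in N, time in s.
With the tool pointing down it reaches from about 275 to 750 mm from the base axis. Payload 10.2 kg.
Tool frame: the origin (TCP) lies where the fingers leave the gripper's body, on its centre line; the fingertips stand 73 mm ahead of it and the grasp point (between the pads) lies 54 mm ahead of it; y points along the fingers, x is the direction in which the jaws open and shut, and the axes are right-handed (so a half turn about y gives the same grasp; the last joint's range is limited). The gripper opens to 85 mm and grips with 20 to 120 N. Pads are 22 mm wide; open, the fingers measure 114 mm over their backs; the gripper's body (76 mm by 85 mm) begins 54 mm behind the grasp point. The pads swing forward as they close: fully open they stand 13 mm farther back than shut.
Start: joints at [-1.524, 0.313, 1.498, -0, 1.331, -0.223], TCP at [139.92, -506.018, 303.894] pointing down, gripper open.
Joint ranges: [-2.94, 2.94], [-0.97, 2.17], [0.19, 2.56], [-1.23, 4.37], [0.02, 3.11], [-2.88, 2.88]. Speed limits (rad/s): [2.39, 2.39, 3.01, 3.14, 3.14, 3.14].

INTERFACE

Orientations are given as a unit quaternion [w, x, y, z].
In Python, from rig import sense, capture, finish_job gives the robot as it stands. The module is installed in compiled form; this text tells all that it offers.
- The arm moves only by the shell command python3 -m pendant 'ROWS' [FORCE]. ROWS is JSON, one flat list of numbers, 7 for each row, row after row: the shift along the tool's x, y, z each as a share of 150 mm, from -1 to 1, then the turn, a rotation vector about the tool's x, y, z each as a share of pi rad, from -1 to 1, then the opening, from 0 (shut) to 1 (fully open). In form: [tx, ty, tz, wx, wy, wz, grip, tx, ty, tz, wx, wy, wz, grip, ...]. A call has 1 to 8 rows; each row is the pose to reach, as a shift and turn from the pose measured when the call began, along the tool's axes at that moment, turning the shorter way round; what a row does not reach only later rows make up. A row lasts 1/8 s, in which the tool goes at most 62.5 mm and 10.7 degrees, less where a joint would pass 70% of its speed; a pose out of reach is approached as far as the arm can. A call with a number of a shift or a turn outside -1 to 1 is refused whole. A call with a gripper value outside its range is refused whole. The fingers move at their own pace and stop on an object; FORCE is the grip in N (left out, the last holds). Time passes only in rows, so rows that repeat a pose let the fingers close. It gives the time, the measured TCP pose, the force and the opening at its end, in the units of the state.
- sense(): the state, without advancing time (a new reading comes with each control period).
- capture(name): name is "scene" or "side" or "wrist"; returns a dict with "frame" (420x560x3 uint8, red, green, blue), "mtx" (3x3 intrinsics, pixels), "k1" (the pictures are not rectified: a ray, as slopes to the right and down, at radius r is drawn at 1 + k1 r^2 times it, then the intrinsics apply), "rvec" (rotation vector, rad) and "tvec" (3), from world to camera coordinates, as OpenCV has them; the wrist camera has in their place "hand_eye" (4x4, takes a point from camera to tool coordinates, whose origin is the TCP and whose axes are the tool frame's). Camera axes: x right, y down, z forward; pixel columns grow to the right and rows downward; lengths in mm; the calibration is good to about 2 mm. A picture is of the moment at which its call begins: read the wrist's pose just before it. There is no depth.
- finish_job(): hands the job in, once; it reports no verdict.
The state is a dict: "time_s": time; "joints": joint angles; "dq": joint speeds; "tau": joint torques, N m; "eef_pos": TCP position; "ee_rot": TCP orientation; "force": force on the tool from outside, world axes, zero at the start; "wrist_torque": the same for the moment, N m; "grip_width": opening from 0.0 (shut) to 1.0 (fully open).
Only numpy, scipy, OpenCV 4.12 (cv2) and the standard library are available. Lean on these libraries where they do the work, as an engineer would, in place of code of your own. Each camera call takes 0.05 s, during which the arm holds its last target. There are 200 camera calls.

## Working session

There is one attempt and no reset: what is moved stays moved. The work goes in short steps, Python scripts to look and compute and a shell command to move; the robot and the scene stay as the last step left them, time stands still between calls to the robot, and variables do not carry over. Pictures are saved under pics/ and viewed, about 12 in all and at most 16, crops included, and the job is handed in when it is done.

```bash
mkdir -p pics; python3 - <<'E'
from rig import sense,capture
import cv2,numpy as np
print(sense())
for n in ("scene","side"):
    c=capture(n); np.savez(f"{n}0.npz",**c)
    cv2.imwrite(f"pics/{n}0.png",cv2.cvtColor(c["frame"],cv2.COLOR_RGB2BGR))
    print(n,c["mtx"],c["k1"],c["rvec"],c["tvec"])
E
```

```text
{'time_s': 0.0, 'joints': array([-1.52436080e+00,  3.13454515e-01,  1.49845590e+00, -2.45825493e-05,
        1.33100355e+00, -2.23408351e-01]), 'dq': array([ 5.08871767e-04,  1.27140703e-03,  1.60520598e-03, -8.37643278e-04,
       -1.38111880e-03,  2.61028073e-05]), 'tau': array([ 5.99715950e-04, -4.12269974e+01, -2.59739542e+01, -1.84370192e-04,
        4.19706601e-03, -1.52877271e-05]), 'eef_pos': array([ 139.92654241, -505.83071013,  303.32562281]), 'ee_rot': array([ 0.56306633, -0.56236072,  0.42850401, -0.42789138]), 'force': array([-0.87352785, -0.43536611, -0.27443353]), 'wrist_torque': array([ 0.01251334, -0.02755638, -0.01266383]), 'grip_width': 1.000008674691873}
scene [[386.3687825    0.         277.44366543]
 [  0.         386.3687825  211.14350679]
 [  0.           0.           1.        ]] 0.03563704471958572 [ 1.14520925  2.49662009 -0.82539117] [ 324.6585187  -293.50443301 1299.36396501]
side [[529.67025687   0.         268.9337929 ]
 [  0.         529.67025687 203.54437914]
 [  0.           0.           1.        ]] -0.14071922133657278 [ 2.04272745 -0.42518353  0.22314654] [-472.43810278  124.27740814 1387.46746476]
```

View pics/scene0.png

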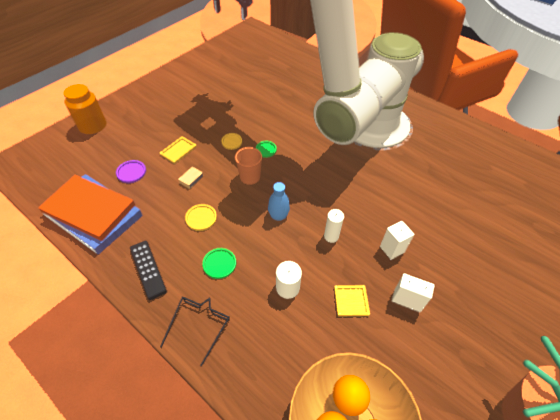

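View pics/side0.png

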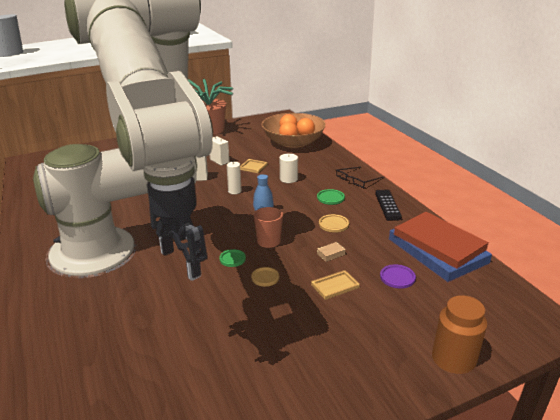

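Candidates in scene view: thick candle (288,280); slim (333,226); square (397,241); oblong (412,293). Big dish: yellow (201,217), not green (219,263) or purple (130,171). Small dish: brass in shadow (232,141), not green (266,148). Square dish (352,300); oblong dish (178,150). The small block (191,178) is a distractor. Vase (279,203), cup (249,165).

```bash
cat > h.py <<'E'
import numpy as np,cv2
from rig import sense,capture
from scipy.spatial.transform import Rotation as Ro
def toolR(s): return Ro.from_quat(np.roll(s["ee_rot"],-1)).as_matrix()
def ext(c,s=None):
    "camera->world R, origin"
    if "hand_eye" in c:
        H=np.array(c["hand_eye"]); R=toolR(s)
        return R@H[:3,:3], s["eef_pos"]+R@H[:3,3]
    R=cv2.Rodrigues(np.array(c["rvec"]))[0]; return R.T,-R.T@np.ravel(c["tvec"])
def cast(c,px,z,s=None):
    px=np.atleast_2d(px).astype(float)
    n=np.c_[(px[:,0]-c["mtx"][0,2])/c["mtx"][0,0],(px[:,1]-c["mtx"][1,2])/c["mtx"][1,1]]
    u=n.copy()
    for _ in range(10): u=n/(1+c["k1"]*(u**2).sum(1,keepdims=True))
    R,o=ext(c,s); d=np.c_[u,np.ones(len(u))]@R.T
    return (o+d*((z-o[2])/d[:,2])[:,None])[:,:2]
def blobs(mask,amin=60):
    n,l,st,ce=cv2.connectedComponentsWithStats(mask.astype(np.uint8))
    return [(l==i,st[i],ce[i]) for i in range(1,n) if st[i][4]>=amin]
def cont(m):
    cs=cv2.findContours(m.astype(np.uint8),cv2.RETR_EXTERNAL,cv2.CHAIN_APPROX_NONE)[0]
    return max(cs,key=len)[:,0,:]
def rect(p):
    "centre, long, short, angle of long side (rad, world)"
    b=cv2.minAreaRect(p.astype(np.float32)); q=cv2.boxPoints(b); e=[q[1]-q[0],q[2]-q[1]]
    e.sort(key=lambda v:-np.hypot(*v)); 
    return np.r_[b[0],np.hypot(*e[0]),np.hypot(*e[1]),(np.arctan2(e[0][1],e[0][0])+np.pi/2)%np.pi-np.pi/2]
E
python3 - <<'E'
from h import *
c=dict(np.load("scene0.npz")); f=c["frame"]; hsv=cv2.cvtColor(f,cv2.COLOR_RGB2HSV)
H,S,V=[hsv[...,i].astype(int) for i in range(3)]
np.set_printoptions(precision=2,suppress=True)
yel=(H>18)&(H<33)&(S>150)&(V>90); iv=(S<75)&(V>110)
for nm,m,zz in(("yel",yel,10),("ivory",iv,42)):
    for b,st,ce in blobs(m):
        if not(100<ce[0]<450 and 120<ce[1]<340):continue
        k=cont(b); w=cast(c,k,zz); print(nm,ce,st[4],"rect",rect(w),"cen",cast(c,ce,zz)[0])
for p in [(249,165),(279,203),(232,141),(266,148),(219,263)]: print(p,H[p[1],p[0]],S[p[1],p[0]],V[p[1],p[0]],cast(c,p,10 if p[0] in(232,266,219) else 45)[0])
cv2.imwrite("pics/crop1.png",cv2.resize(cv2.cvtColor(f[125:330,150:450],cv2.COLOR_RGB2BGR),None,fx=2.66,fy=2.66,interpolation=cv2.INTER_CUBIC))
E
```

```text
yel [231.3 140.8] 250 rect [ 379.64 -294.58   69.62   60.24    0.79] cen [ 381.21 -294.08]
yel [177.63 148.88] 483 rect [ 515.73 -393.86   97.98   67.12    0.05] cen [ 516.81 -393.42]
yel [200.36 216.65] 649 rect [ 647.05 -148.18   85.56   83.74    1.47] cen [ 648.48 -147.88]
yel [351.51 300.19] 973 rect [580.78 297.49  75.05  74.81  -0.86] cen [581.71 298.62]
ivory [333.43 224.87] 465 rect [453.32 151.65 106.02  40.6    0.48] cen [454.61 151.22]
ivory [396.26 239.26] 785 rect [387.69 293.68 122.02  62.77   0.1 ] cen [387.19 296.  ]
ivory [287.96 278.84] 798 rect [648.04 161.01  92.91  59.3    0.71] cen [649.95 160.43]
ivory [412.86 292.2 ] 1038 rect [488.08 398.04  82.74  79.44   0.26] cen [488.78 397.39]
(249, 165) 10 175 182 [ 444.58 -155.84]
(279, 203) 105 114 165 [493.95   0.12]
(232, 141) 19 192 206 [ 380.39 -291.79]
(266, 148) 67 212 236 [ 333.02 -189.69]
(219, 263) 69 212 250 [715.5   -7.17]
```

View pics/crop1.png

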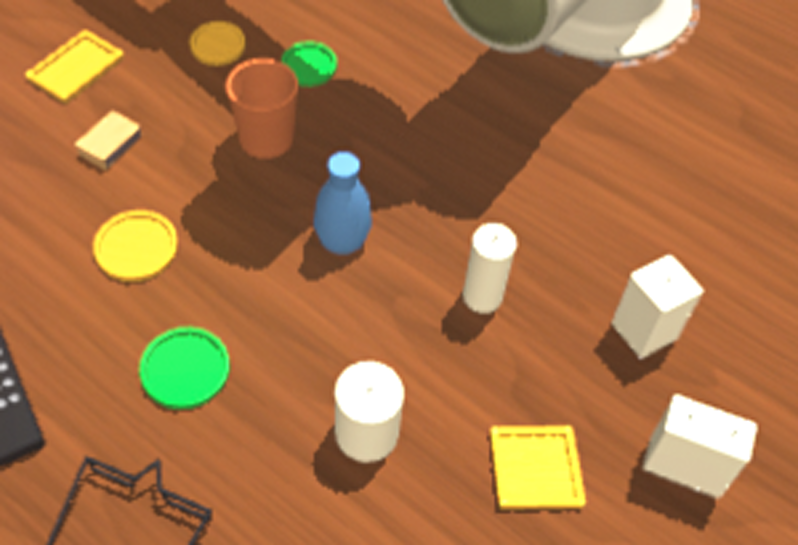

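```bash
python3 -m pendant '[-0.24,-0.5,0.85,0,-0.414,0,1,-0.24,-0.5,0.85,0,-0.414,0,1,-0.24,-0.5,0.85,0,-0.414,0,1,-0.24,-0.5,0.85,0,-0.414,0,1,-0.24,-0.5,0.85,0,-0.414,0,1,-0.24,-0.5,0.85,0,-0.414,0,1,-0.24,-0.5,0.85,0,-0.414,0,1,-0.24,-0.5,0.85,0,-0.414,0,1]' 40
python3 - <<'E'
from h import *
s=sense(); np.set_printoptions(precision=3,suppress=True); print(s["eef_pos"],toolR(s),s["joints"],s["time_s"])
c=capture("wrist"); print(c["mtx"],c["k1"],c["hand_eye"])
cv2.imwrite("pics/w1.png",c["frame"][...,::-1])
E
```

```text
time_s: 1.1
eef_pos: [253.2, -437.2, 378.2]
ee_rot: [0.708, -0.706, 0.001, -0.001]
force: [-0.1, 0.1, -0.9]
grip_width: 1.003
[ 253.201 -437.198  378.191] [[ 1.    -0.     0.002]
 [-0.002  0.002  1.   ]
 [-0.    -1.     0.002]] [-1.278  0.226  1.418  0.     1.499 -1.276] 1.1
[[293.828   0.    282.384]
 [  0.    293.828 209.285]
 [  0.      0.      1.   ]] 0.003327804557782445 [[  1.      0.     -0.     -0.591]
 [  0.     -0.26    0.966 -69.774]
 [ -0.     -0.966  -0.26   66.016]
 [  0.      0.      0.      1.   ]]
```

View pics/w1.png

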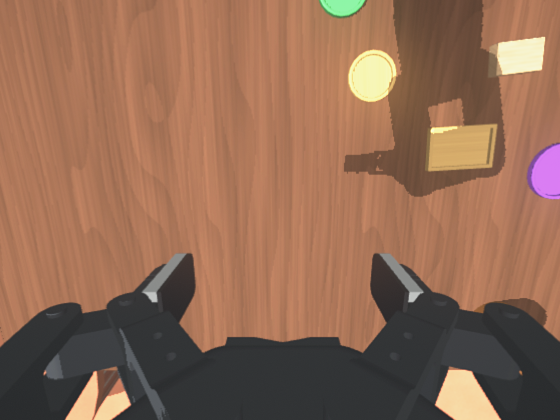

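Wrist view (image up = world +y): small brass dish at (371,76), oblong dish (461,147) with arm shadow, green one (343,5), purple (553,172). Sweeping on, with captures along the way.

```bash
cat > cap.py <<'E'
import sys; from h import *
s=sense(); c=capture("wrist"); np.savez(f"w_{sys.argv[1]}.npz",**c,eef_pos=s["eef_pos"],ee_rot=s["ee_rot"]); print(sys.argv[1],s["eef_pos"].round(1),s["time_s"])
E
P="python3 -m pendant"
$P '[1,0,0.2,0,0,0,1,1,0,0.2,0,0,0,1,1,0,0.2,0,0,0,1,1,0,0.2,0,0,0,1,1,0,0.2,0,0,0,1]' >/dev/null; python3 cap.py a
$P '[0.4,0,1,0,0,0,1,0.4,0,1,0,0,0,1,0.4,0,1,0,0,0,1,0.4,0,1,0,0,0,1]' >/dev/null
$P '[0.4,0,1,0,0,0,1,0.4,0,1,0,0,0,1,0.4,0,1,0,0,0,1,0.4,0,1,0,0,0,1,0.4,0,1,0,0,0,1]' >/dev/null; python3 cap.py b
$P '[0,0,1,0,0,0,1,0,0,1,0,0,0,1,0,0,1,0,0,0,1,0,0,1,0,0,0,1]' >/dev/null
$P '[0,0,1,0,0,0,1,0,0,1,0,0,0,1,0,0,1,0,0,0,1,0,0,1,0,0,0,1]' >/dev/null
$P '[0,0,0.8,0,0,0,1,0,0,0.8,0,0,0,1,0,0,0.8,0,0,0,1,0,0,0.8,0,0,0,1,0,0,0.8,0,0,0,1]' >/dev/null;python3 cap.py c
$P '[0,0,0.9,0,0,0,1,0,0,0.9,0,0,0,1,0,0,0.9,0,0,0,1,0,0,0.9,0,0,0,1,0,0,0.9,0,0,0,1]' ;python3 cap.py d
python3 - <<'E'
import numpy as np,cv2
i=[np.load(f"w_{k}.npz")["frame"][:300] for k in "abcd"]
m=np.vstack([np.hstack(i[:2]),np.hstack(i[2:])]); cv2.imwrite("pics/w2.png",cv2.resize(m,(800,428),interpolation=cv2.INTER_AREA)[...,::-1])
E
```

```text
a [ 402.6 -408.1  378.2] 1.775
b [ 523.6 -109.3  379.3] 2.95
c [527.9 307.7 379.6] 4.625
time_s: 5.3
eef_pos: [529.7, 441.4, 380.3]
ee_rot: [0.707, -0.707, 0.004, -0.004]
force: [0.5, -0.5, 0.2]
grip_width: 1.001
d [529.7 441.4 380.3] 5.3
```

View pics/w2.png

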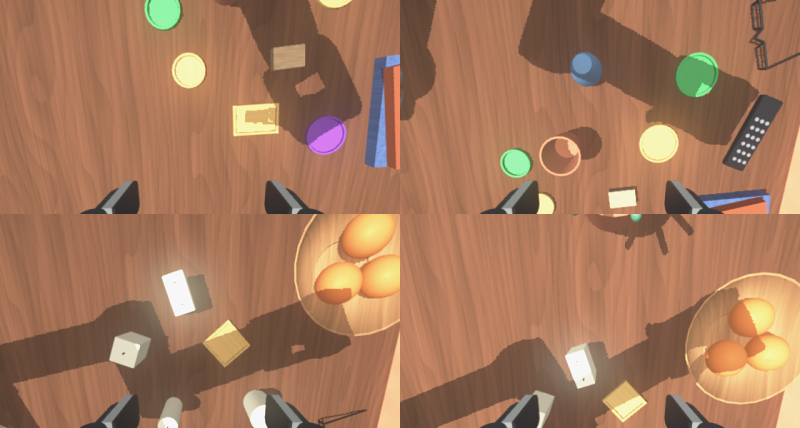

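```bash
cat >> h.py <<'E'
def load(k):
    z=dict(np.load(f"w_{k}.npz")); return z,z
def hsvof(c):
    h=cv2.cvtColor(c["frame"],cv2.COLOR_RGB2HSV).astype(int); return h[...,0],h[...,1],h[...,2]
E
python3 - <<'E'
from h import *
np.set_printoptions(precision=2,suppress=True)
for k in "abcd":
    c,s=load(k); H,S,V=hsvof(c)
    yel=(H>17)&(H<35)&(S>80)&(V>90)
    yel=cv2.morphologyEx(yel.astype(np.uint8),cv2.MORPH_CLOSE,np.ones((7,7)))
    for b,st,ce in blobs(yel,500):
        if ce[1]>330 or st[4]>9000: continue
        p=cast(c,cont(b),10,s); print(k,"yel",ce,st[4],rect(p),"circ",cv2.minEnclosingCircle(p.astype(np.float32)))
c,s=load("c");H,S,V=hsvof(c)
for x,y in[(250,105),(245,130),(265,110),(180,185),(195,200),(175,203)]: print((x,y),c["frame"][y,x])
cv2.imwrite("pics/w3.png",cv2.resize(c["frame"][60:300,130:400],None,fx=2.5,fy=2.5,interpolation=cv2.INTER_CUBIC)[...,::-1])
E
```

```text
a yel [262.09  97.14] 687 [ 376.42 -299.26   64.73   64.53   -0.01] circ ((376.1902160644531, -298.8489685058594), 32.98005676269531)
a yel [361.36 165.48] 1965 [ 513.35 -395.96   94.97   63.04    0.06] circ ((513.3660278320312, -396.29852294921875), 56.44430160522461)
b yel [362.06 203.6 ] 685 [ 644.8  -150.2    83.45   82.1    -0.01] circ ((644.5634155273438, -150.49935913085938), 42.557289123535156)
b yel [548.89 276.65] 2580 [ 946.64 -265.28  288.55   51.     -1.34] circ ((971.3463745117188, -259.50616455078125), 144.27647399902344)
c yel [509.4   63.88] 6857 [822.97 446.29 163.9  155.47   0.46] circ ((833.9937744140625, 447.0596923828125), 92.8162841796875)
c yel [316.47 181.11] 2226 [578.95 297.7   72.44  72.32  -0.85] circ ((579.1005859375, 298.25714111328125), 49.605133056640625)
d yel [516.74 183.92] 7645 [872.13 398.68 241.16 209.31   1.22] circ ((851.2301025390625, 405.7965087890625), 130.44418334960938)
d yel [311.38 260.27] 1421 [578.37 297.46  75.35  73.47  -0.84] circ ((577.4266357421875, 297.7271423339844), 51.505950927734375)
(250, 105) [247 247 247]
(245, 130) [247 247 247]
(265, 110) [243 239 219]
(180, 185) [230 223 199]
(195, 200) [150 144 126]
(175, 203) [229 222 198]
```

View pics/w3.png

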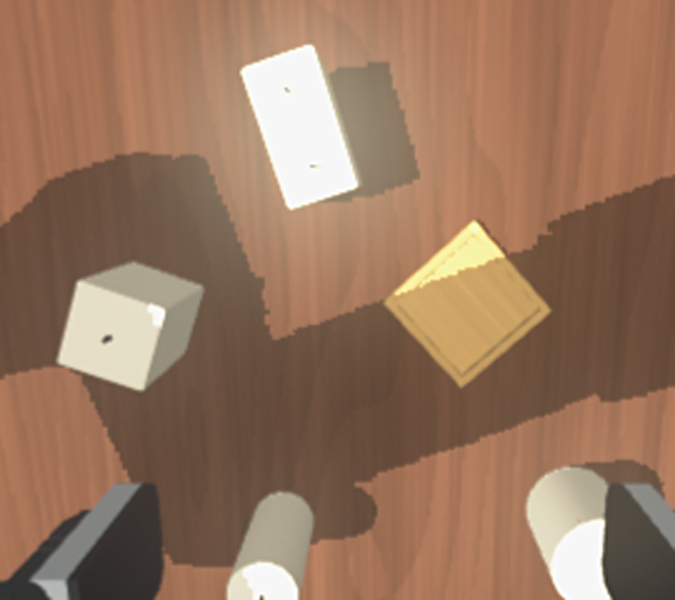

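```bash
python3 - <<'E'
from h import *
np.set_printoptions(precision=3,suppress=True)
c,s=load("c")
o=lambda q:np.array(q)/2.5+[130,60]-0.3
for n,q,z in(("obl",[(242,69),(313,45),(357,187),(291,209)],80),("sq",[(77,282),(57,362),(143,390),(164,305)],85)):
    w=cast(c,o(q),z,s); print(n,rect(w),w.mean(0))
c,s=load("b"); print("vase top",cast(c,np.array([[587-400,61]])*1.4,112,s),"cup rim",cast(c,np.array([[560-400,153]])*1.4,85,s))
print(sense()["joints"],sense()["eef_pos"])
E
```

```text
obl [489.439 395.44   67.266  35.056  -1.279] [489.637 395.581]
sq [389.408 297.389  46.598  45.182   1.249] [389.672 297.079]
vase top [[501.808   2.93 ]] cup rim [[ 447.354 -147.311]]
[ 0.525  0.694  0.718 -0.     1.729  0.537] [529.592 441.448 380.405]
```

```bash
cat > plan.py <<'E'
# python3 plan.py x y z ang [x y z ang ...] : row shares from the present pose, then from each ideal pose
import sys; from h import *
s=sense(); R=toolR(s); p=s["eef_pos"]; print("t",round(s["time_s"],2),"pos",p.round(1),"xang",np.arctan2(R[1,0],R[0,0]).round(3),"q6",s["joints"][5].round(2),"F",np.round(s["force"],1),"w",round(s["grip_width"],3))
a=np.array(sys.argv[1:],float).reshape(-1,4)
for x,y,z,t in a:
    T=np.array([[np.cos(t),0,-np.sin(t)],[np.sin(t),0,np.cos(t)],[0,-1,0]])
    d=R.T@(np.array([x,y,z])-p)/150; w=Ro.from_matrix(R.T@T).as_rotvec()/np.pi
    print((x,y,z,t),d.round(3),w.round(4)); R,p=T,np.array([x,y,z])
E
python3 plan.py 489.5 395.5 240 0.292 489.5 395.5 104 0.292
```

```text
t 5.35 pos [529.6 441.4 380.4] xang -0.012 q6 0.54 F [-0.5  0.2  0.2] w 0.996
(np.float64(489.5), np.float64(395.5), np.float64(240.0), np.float64(0.292)) [-0.265  0.936 -0.31 ] [-0.     -0.0967  0.0003]
(np.float64(489.5), np.float64(395.5), np.float64(104.0), np.float64(0.292)) [0.    0.907 0.   ] [0. 0. 0.]
```

```bash
python3 -m pendant '[-0.265,0.936,-0.31,0,-0.0967,0,1,-0.265,0.936,-0.31,0,-0.0967,0,1,-0.265,0.936,-0.31,0,-0.0967,0,1,-0.265,0.936,-0.31,0,-0.0967,0,1,-0.265,0.936,-0.31,0,-0.0967,0,1,-0.265,0.936,-0.31,0,-0.0967,0,1]' >/dev/null
python3 cap.py e; python3 plan.py 489.5 395.5 104 0.292
python3 - <<'E'
from h import *
c,s=load("e");cv2.imwrite("pics/w4.png",c["frame"][...,::-1])
E
```

```text
e [490.1 395.7 241.5] 6.1
t 6.15 pos [490.  395.7 241.1] xang 0.292 q6 0.2 F [-0.5  0.3 -0.5] w 1.002
(np.float64(489.5), np.float64(395.5), np.float64(104.0), np.float64(0.292)) [-0.006  0.914 -0.001] [-0.0001  0.      0.001 ]
```

View pics/w4.png

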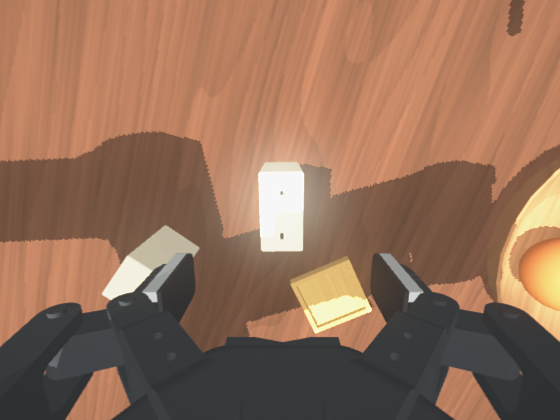

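```bash
python3 -m pendant '[-0.006,0.35,0,0,0,0,1,-0.006,0.65,0,0,0,0,1,-0.006,0.85,0,0,0,0,1,-0.006,0.914,0,0,0,0,1,-0.006,0.914,0,0,0,0,1]' >/dev/null
python3 -m pendant '[0,0,0,0,0,0,0,0,0,0,0,0,0,0,0,0,0,0,0,0,0,0,0,0,0,0,0,0,0,0,0,0,0,0,0,0,0,0,0,0,0,0]' 40
python3 plan.py 489.5 395.5 254 0.292  489.5 395.5 290 0.292 513.4 -396.1 290 -1.51
python3 - <<'E'
from h import *
c,s=load("e"); print("corners",rect(cast(c,[(259,172),(303,172),(303,251),(261,251)],80,s)))
E
```

```text
time_s: 7.52
eef_pos: [490.1, 396.0, 105.5]
ee_rot: [0.7, -0.699, -0.105, 0.101]
force: [-0.3, 0.0, 6.5]
grip_width: 0.416
t 7.53 pos [490.1 396.  105.5] xang 0.292 q6 0.2 F [-0.3  0.   6.5] w 0.416
(np.float64(489.5), np.float64(395.5), np.float64(254.0), np.float64(0.292)) [ 0.    -0.99  -0.001] [-0.0002  0.      0.0016]
(np.float64(489.5), np.float64(395.5), np.float64(290.0), np.float64(0.292)) [ 0.   -0.24  0.  ] [0. 0. 0.]
(np.float64(513.4), np.float64(-396.1), np.float64(290.0), np.float64(-1.51)) [-1.367  0.    -5.1  ] [0.     0.5736 0.    ]
corners [489.46331787 396.37802124  67.22540283  35.58651352  -1.2743727 ]
```

```bash
P="python3 -m pendant"
$P '[0,-0.1,0,0,0,0,0,0,-0.3,0,0,0,0,0,0,-0.6,0,0,0.04,0,0,0,-0.9,0,0,0.09,0,0,0,-1,0,0,0.14,0,0,0,-1,0,0,0.19,0,0,0,-1,0,0,0.2,0,0,0,-1,0,0,0.2,0,0]'
python3 plan.py 489.5 395.5 290 -1.51 513.4 -396.1 290 -1.51
```

```text
time_s: 8.52
eef_pos: [489.3, 395.6, 255.4]
ee_rot: [0.698, -0.696, 0.116, -0.119]
force: [0.7, 0.3, -1.5]
grip_width: 0.415
t 8.53 pos [489.3 395.6 255.4] xang -0.334 q6 0.83 F [ 0.7  0.3 -1.5] w 0.415
(np.float64(489.5), np.float64(395.5), np.float64(290.0), np.float64(-1.51)) [ 0.002 -0.231  0.   ] [-1.500e-03  3.744e-01  3.000e-04]
(np.float64(513.4), np.float64(-396.1), np.float64(290.0), np.float64(-1.51)) [ 5.277  0.    -0.162] [0. 0. 0.]
```

```bash
P="python3 -m pendant"
$P '[0,-0.05,0,0,0.05,0,0,0,-0.1,0,0,0.1,0,0,0,-0.15,0,0,0.15,0,0,0,-0.2,0,0,0.2,0,0,0,-0.23,0,0,0.25,0,0,0,-0.23,0,0,0.3,0,0,0,-0.23,0,0,0.35,0,0,0,-0.23,0,0,0.374,0,0]' >/dev/null
$P '[0.1,0,0,0,0,0,0,0.35,0,-0.01,0,0,0,0,0.7,0,-0.02,0,0,0,0,0.9,0,-0.02,0,0,0,0,0.9,0,-0.02,0,0,0,0]' 
$P '[0.3,0,0,0,0,0,0,0.6,0,-0.01,0,0,0,0,0.9,0,-0.02,0,0,0,0,0.9,0,-0.03,0,0,0,0]' >/dev/null
$P '[0.3,0,0,0,0,0,0,0.6,0,-0.01,0,0,0,0,0.9,0,-0.02,0,0,0,0,0.9,0,-0.03,0,0,0,0]' >/dev/null
$P '[0.3,0,0,0,0,0,0,0.6,0,-0.01,0,0,0,0,0.9,0,-0.02,0,0,0,0,0.9,0,-0.03,0,0,0,0]' >/dev/null
$P '[0.3,0,0,0,0,0,0,0.6,0,-0.01,0,0,0,0,0.9,0,-0.02,0,0,0,0,0.9,0,-0.03,0,0,0,0]' >/dev/null
python3 plan.py 513.4 -396.1 180 -1.51 ; python3 cap.py f
```

```text
time_s: 10.15
eef_pos: [494.5, 258.3, 289.8]
ee_rot: [0.516, -0.514, 0.484, -0.485]
force: [-0.5, 0.2, -2.2]
grip_width: 0.414
t 12.15 pos [ 509.5 -286.5  288.3] xang -1.513 q6 0.8 F [-0.7  0.5 -2.3] w 0.415
(np.float64(513.4), np.float64(-396.1), np.float64(180.0), np.float64(-1.51)) [ 0.732  0.721 -0.019] [-0.0011 -0.0009 -0.0005]
f [ 509.5 -286.5  288.3] 12.15
```

```bash
P="python3 -m pendant"
$P '[0.25,0.2,0,0,0,0,0,0.5,0.45,-0.01,0,0,0,0,0.73,0.65,-0.02,0,0,0,0,0.732,0.721,-0.019,0,0,0,0,0.732,0.721,-0.019,0,0,0,0]' >/dev/null
python3 plan.py 513.4 -396.1 125 -1.51 ; python3 cap.py g
python3 - <<'E'
from h import *
c,s=load("g");cv2.imwrite("pics/w5.png",c["frame"][...,::-1])
E
```

```text
t 12.82 pos [ 514.2 -392.5  179.8] xang -1.51 q6 0.67 F [ 0.7  0.7 -2.1] w 0.415
(np.float64(513.4), np.float64(-396.1), np.float64(125.0), np.float64(-1.51)) [ 0.025  0.365 -0.008] [-0.0009  0.0001 -0.0011]
g [ 514.2 -392.5  179.8] 12.825
```

View pics/w5.png

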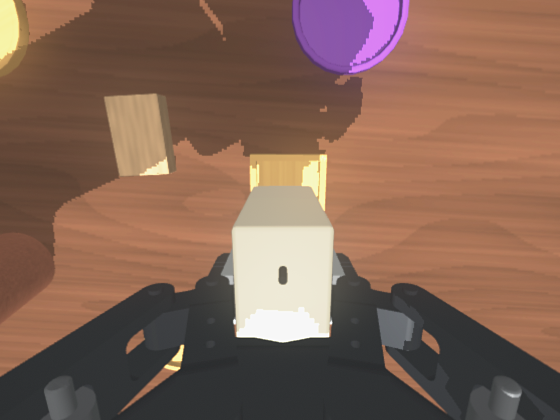

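```bash
python3 - <<'E'
from h import *
c,s=load("g"); w=cast(c,[(249.5,154),(327,153)],10,s); d=w[0]-w[1]; n=np.array([d[1],-d[0]])/np.hypot(*d)
print(w,np.hypot(*d),"dish ang",np.arctan2(n[1],n[0]),"centre",w.mean(0)-47*n)
w=cast(c,[(245.5,187),(321,187)],74.5,s); d=w[0]-w[1]; n=np.array([d[1],-d[0]])/np.hypot(*d)
print(w,np.hypot(*d),"candle ang",np.arctan2(n[1],n[0]),"foot centre",w.mean(0)-34*n)
E
```

```text
[[ 559.41566505 -362.32281816]
 [ 564.01556126 -424.42355479]] 62.27086425014454 dish ang 0.07393650153755811 centre [ 514.84401989 -396.84503682]
[[ 544.81237033 -367.50850154]
 [ 547.62068291 -413.09018669]] 45.668114044660214 candle ang 0.06153276964583084 foot centre [ 512.2808731  -392.39013831]
```

```bash
python3 - <<'E'
from h import *
c,s=load("g");cv2.imwrite("pics/w6.png",cv2.resize(c["frame"][140:350,190:380],None,fx=3,fy=2.8,interpolation=cv2.INTER_CUBIC)[...,::-1])
E
```

```text
(no output)
```

View pics/w6.png

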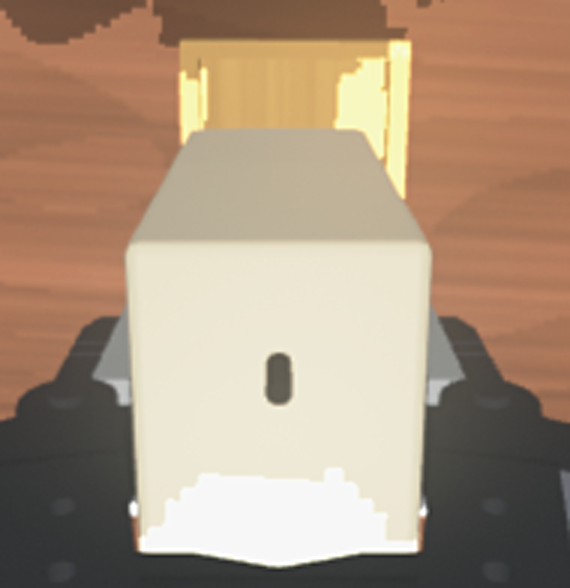

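```bash
python3 - <<'E'
from h import *
c,s=load("g"); w=cast(c,[(250,154.6),(327,154.6)],10,s); d=w[0]-w[1]; n=np.array([d[1],-d[0]])/np.hypot(*d)
print(np.hypot(*d),"centre",w.mean(0)-47*n)
w=cast(c,[(254.3,186.4),(311,186.4)],74.5,s); d=w[0]-w[1]; n=np.array([d[1],-d[0]])/np.hypot(*d)
print(np.hypot(*d),"foot",w.mean(0)-34*n)
E
python3 plan.py 514.2 -396.3 125 -1.505 514.2 -396.3 109.5 -1.505
```

```text
61.926746288551875 centre [ 513.94781604 -396.5214022 ]
34.279324773169286 foot [ 512.62629984 -392.00844129]
t 12.88 pos [ 514.4 -392.8  180.9] xang -1.51 q6 0.67 F [ 0.5 -0.8 -1.9] w 0.42
(np.float64(514.2), np.float64(-396.3), np.float64(125.0), np.float64(-1.505)) [ 0.024  0.373 -0.004] [-0.0013 -0.0015 -0.0006]
(np.float64(514.2), np.float64(-396.3), np.float64(109.5), np.float64(-1.505)) [0.    0.103 0.   ] [0. 0. 0.]
```

```bash
P="python3 -m pendant"
$P '[0.024,0.12,-0.004,0,-0.0015,0,0,0.024,0.24,-0.004,0,-0.0015,0,0,0.024,0.34,-0.004,0,-0.0015,0,0,0.024,0.373,-0.004,0,-0.0015,0,0,0.024,0.373,-0.004,0,-0.0015,0,0]'
python3 plan.py 514.2 -396.3 110.5 -1.505
```

```text
time_s: 13.5
eef_pos: [514.2, -396.3, 124.7]
ee_rot: [0.518, -0.515, 0.483, -0.484]
force: [0.5, -1.0, -1.4]
grip_width: 0.413
t 13.5 pos [ 514.2 -396.3  124.7] xang -1.505 q6 0.66 F [ 0.5 -1.  -1.4] w 0.413
(np.float64(514.2), np.float64(-396.3), np.float64(110.5), np.float64(-1.505)) [ 0.     0.095 -0.001] [-0.0012  0.     -0.0007]
```

```bash
P="python3 -m pendant"
$P '[0,0.03,0,0,0,0,0,0,0.06,0,0,0,0,0,0,0.085,0,0,0,0,0,0,0.095,0,0,0,0,0,0,0.095,0,0,0,0,0]'
$P '[0,0.004,0,0,0,0,0,0,0.004,0,0,0,0,0]'
```

```text
time_s: 14.12
eef_pos: [514.3, -396.3, 110.4]
ee_rot: [0.518, -0.515, 0.483, -0.484]
force: [-0.1, 0.0, -2.5]
grip_width: 0.415
time_s: 14.38
eef_pos: [514.3, -396.3, 109.8]
ee_rot: [0.518, -0.515, 0.483, -0.484]
force: [0.6, 0.3, -1.6]
grip_width: 0.418
```

```bash
P="python3 -m pendant"
$P '[0,0.005,0,0,0,0,0,0,0.005,0,0,0,0,0]'
$P '[0,0,0,0,0,0,0.5,0,0,0,0,0,0,0.7,0,0,0,0,0,0,1,0,0,0,0,0,0,1,0,0,0,0,0,0,1]'
$P '[0,-0.2,0,0,0,0,1,0,-0.5,0,0,0,0,1,0,-0.9,0,0,0,0,1,0,-1,0,0,0,0,1,0,-1,0,0,0,0,1]' >/dev/null
python3 plan.py 389.5 297.1 300 0 ; python3 cap.py h
python3 - <<'E'
from h import *
c,s=load("h");cv2.imwrite("pics/w7.png",c["frame"][100:340,140:420][...,::-1])
E
```

```text
time_s: 14.62
eef_pos: [514.4, -396.3, 109.6]
ee_rot: [0.518, -0.515, 0.483, -0.484]
force: [-0.7, 1.7, 3.2]
grip_width: 0.416
time_s: 15.25
eef_pos: [514.4, -396.3, 109.5]
ee_rot: [0.518, -0.515, 0.483, -0.484]
force: [0.4, 0.2, -1.3]
grip_width: 0.998
t 15.88 pos [ 513.9 -396.7  259.9] xang -1.505 q6 0.67 F [ 0.6 -0.6 -1. ] w 0.997
(np.float64(389.5), np.float64(297.1), np.float64(300.0), np.float64(0.0)) [-4.67  -0.265 -0.521] [-0.0014 -0.479   0.0009]
h [ 513.9 -396.7  259.9] 15.875
```

View pics/w7.png

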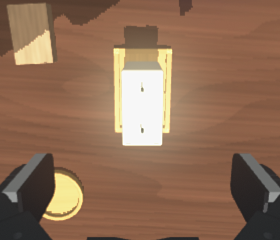

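Oblong candle stands centred in its dish (crop: dish 114–172 × 47–133, candle top 123–162). Next: the square candle.

```bash
P="python3 -m pendant"
$P '[-1,0,0,0,-0.3766,0,1,-1,0,0,0,-0.3766,0,1,-1,0,0,0,-0.3766,0,1,-1,0,0,0,-0.3766,0,1,-1,0,0,0,-0.3766,0,1,-1,0,0,0,-0.3766,0,1,-1,0,0,0,-0.3766,0,1]' >/dev/null
python3 plan.py 389.5 297.2 260 -0.322 389.5 297.2 104 -0.322
```

```text
t 16.8 pos [ 503.3 -246.4  256.6] xang -0.318 q6 -0.35 F [-0.5  0.3 -0.3] w 0.999
(np.float64(389.5), np.float64(297.2), np.float64(260.0), np.float64(-0.322)) [-1.855e+00 -2.000e-03  3.205e+00] [-0.0017  0.0011 -0.0006]
(np.float64(389.5), np.float64(297.2), np.float64(104.0), np.float64(-0.322)) [0.   1.04 0.  ] [0. 0. 0.]
```

```bash
P="python3 -m pendant"
$P '[-0.464,0,0.8,0,0,0,1,-0.464,0,0.8,0,0,0,1,-0.464,0,0.8,0,0,0,1,-0.464,0,0.8,0,0,0,1]' >/dev/null
$P '[-0.464,0,0.8,0,0,0,1,-0.464,0,0.8,0,0,0,1,-0.464,0,0.8,0,0,0,1,-0.464,0,0.8,0,0,0,1]' >/dev/null
$P '[-0.464,0,0.8,0,0,0,1,-0.464,0,0.8,0,0,0,1,-0.464,0,0.8,0,0,0,1,-0.464,0,0.8,0,0,0,1]' >/dev/null
$P '[-0.464,0,0.8,0,0,0,1,-0.464,0,0.8,0,0,0,1,-0.464,0,0.8,0,0,0,1,-0.464,0,0.8,0,0,0,1,-0.464,0,0.8,0,0,0,1]' >/dev/null
python3 cap.py i; python3 plan.py 389.5 297.2 180 -0.322 389.5 297.2 104 -0.322
python3 - <<'E'
from h import *
c,s=load("i");cv2.imwrite("pics/w8.png",c["frame"][...,::-1])
E
```

```text
i [391.  293.5 258.4] 18.925
t 18.98 pos [390.9 293.6 258.5] xang -0.32 q6 0.72 F [ 0.2 -0.2  0. ] w 0.998
(np.float64(389.5), np.float64(297.2), np.float64(180.0), np.float64(-0.322)) [-0.014  0.523  0.018] [-0.0014  0.0007 -0.0011]
(np.float64(389.5), np.float64(297.2), np.float64(104.0), np.float64(-0.322)) [0.    0.507 0.   ] [0. 0. 0.]
```

View pics/w8.png

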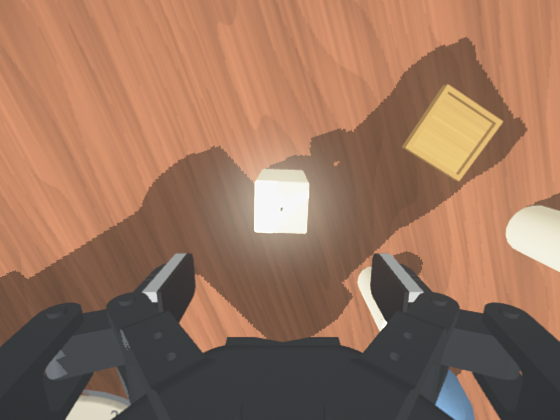

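```bash
P="python3 -m pendant"
python3 - <<'E'
from h import *
np.set_printoptions(precision=2,suppress=True)
c,s=load("i"); print(rect(cast(c,[(254,181.5),(308,182),(307.5,234),(255,233.5)],85,s)))
H,S,V=hsvof(c); yel=(H>17)&(H<35)&(S>80)&(V>90)
for b,st,ce in blobs(yel,1500)[:4]: print(ce,rect(cast(c,cont(b),10,s)))
E
$P '[-0.014,0.35,0.02,0,0,0,1,-0.014,0.65,0.02,0,0,0,1,-0.014,0.85,0.02,0,0,0,1,-0.014,0.95,0.02,0,0,0,1,-0.014,1,0.02,0,0,0,1,-0.014,1,0.02,0,0,0,1]'
python3 plan.py 389.5 297 104 -0.322
```

```text
[389.39 295.85  46.16  46.01  -0.33]
[451.66 132.53] [577.16 297.86  74.59  72.63  -0.84]
time_s: 19.73
eef_pos: [389.9, 297.8, 109.0]
ee_rot: [0.7, -0.696, 0.114, -0.112]
force: [0.2, -0.7, 0.2]
grip_width: 1.002
t 19.73 pos [389.9 297.8 109. ] xang -0.32 q6 0.73 F [ 0.2 -0.7  0.2] w 1.002
(np.float64(389.5), np.float64(297.0), np.float64(104.0), np.float64(-0.322)) [-0.001  0.033 -0.006] [-0.0015  0.0005 -0.001 ]
```

```bash
P="python3 -m pendant"
$P '[0,0.025,-0.006,0,0,0,1,0,0.025,-0.006,0,0,0,1,0,0.025,-0.006,0,0,0,0,0,0.025,-0.006,0,0,0,0,0,0.025,-0.006,0,0,0,0,0,0.025,-0.006,0,0,0,0,0,0.025,-0.006,0,0,0,0,0,0.025,-0.006,0,0,0,0]' 40
$P '[0,-0.1,0,0,0,0,0,0,-0.3,0,0,0,0,0,0,-0.55,0,0,0.04,0,0,0,-0.66,0,0,0.09,0,0,0,-0.66,0,0,0.14,0,0,0,-0.66,0,0,0.165,0,0,0,-0.66,0,0,0.168,0,0,0,-0.66,0,0,0.168,0,0]'
python3 plan.py 578.5 298 180 -0.85 578.5 298 125 -0.85
```

```text
time_s: 20.72
eef_pos: [389.8, 297.0, 105.5]
ee_rot: [0.7, -0.696, 0.113, -0.112]
force: [-0.9, -1.3, 5.5]
grip_width: 0.54
time_s: 21.72
eef_pos: [389.8, 296.4, 204.8]
ee_rot: [0.646, -0.643, 0.292, -0.289]
force: [-0.6, 0.6, -0.7]
grip_width: 0.535
t 21.73 pos [389.8 296.4 204.8] xang -0.847 q6 1.25 F [-0.6  0.6 -0.7] w 0.535
(np.float64(578.5), np.float64(298.0), np.float64(180.0), np.float64(-0.85)) [0.826 0.164 0.949] [-0.001   0.0011 -0.0015]
(np.float64(578.5), np.float64(298.0), np.float64(125.0), np.float64(-0.85)) [0.    0.367 0.   ] [0. 0. 0.]
```

```bash
P="python3 -m pendant"
$P '[0.15,0,0.18,0,0,0,0,0.4,0.05,0.46,0,0,0,0,0.65,0.1,0.75,0,0,0,0,0.8,0.164,0.9,0,0,0,0,0.826,0.164,0.949,0,0,0,0,0.826,0.164,0.949,0,0,0,0]' >/dev/null
python3 plan.py 578.5 297.8 113 -0.85
```

```text
t 22.48 pos [578.1 298.3 180. ] xang -0.846 q6 1.14 F [-0.1  1.  -2.2] w 0.538
(np.float64(578.5), np.float64(297.8), np.float64(113.0), np.float64(-0.85)) [ 0.007  0.447 -0.002] [-0.0009  0.0013 -0.0016]
```

```bash
P="python3 -m pendant"
$P '[0.007,0.12,0,0,0,0,0,0.007,0.24,0,0,0,0,0,0.007,0.34,0,0,0,0,0,0.007,0.41,0,0,0,0,0,0.007,0.44,0,0,0,0,0,0.007,0.447,0,0,0,0,0]'
$P '[0,0.008,0,0,0,0,0,0,0.016,0,0,0,0,0,0,0.02,0,0,0,0,0,0,0.02,0,0,0,0,0]'
```

```text
time_s: 23.22
eef_pos: [578.8, 298.0, 113.0]
ee_rot: [0.646, -0.643, 0.291, -0.289]
force: [-1.1, 0.5, -0.8]
grip_width: 0.534
time_s: 23.72
eef_pos: [578.8, 298.0, 110.0]
ee_rot: [0.647, -0.643, 0.291, -0.289]
force: [0.4, 0.7, -2.6]
grip_width: 0.533
```

```bash
P="python3 -m pendant"
$P '[0,0.003,0,0,0,0,0,0,0.003,0,0,0,0,0]'
$P '[0,0,0,0,0,0,0.6,0,0,0,0,0,0,0.8,0,0,0,0,0,0,1,0,0,0,0,0,0,1,0,0,0,0,0,0,1]'
$P '[0,-0.2,0,0,0,0,1,0,-0.5,0,0,0,0,1,0,-0.9,0,0,0,0,1,0,-1,0,0,0,0,1,0,-1,0,0,0,0,1]' >/dev/null
python3 cap.py j; python3 plan.py 578 298 260 0 460 100 260 0
python3 - <<'E'
from h import *
c,s=load("j");cv2.imwrite("pics/w9.png",c["frame"][80:340,120:440][...,::-1])
E
```

```text
time_s: 23.98
eef_pos: [578.8, 298.0, 109.7]
ee_rot: [0.647, -0.643, 0.291, -0.289]
force: [-0.0, -0.6, -0.3]
grip_width: 0.537
time_s: 24.6
eef_pos: [578.9, 298.0, 109.7]
ee_rot: [0.647, -0.643, 0.291, -0.289]
force: [0.0, 0.5, -0.1]
grip_width: 0.998
j [579.  297.2 260.1] 25.225
t 25.27 pos [578.7 297.1 258.5] xang -0.846 q6 1.14 F [-0.8  0.4 -0.7] w 0.997
(np.float64(578.0), np.float64(298.0), np.float64(260.0), np.float64(0.0)) [-0.008 -0.01   0.001] [-0.0013 -0.2692 -0.0014]
(np.float64(460.0), np.float64(100.0), np.float64(260.0), np.float64(0.0)) [-0.787  0.    -1.32 ] [0. 0. 0.]
```

View pics/w9.png

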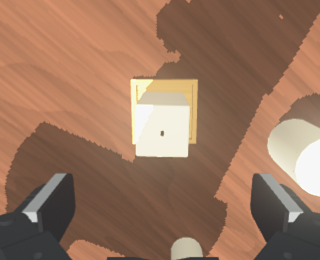

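Square candle stands in its dish, aligned (crop: dish 131–198 × 79–144, candle top 136–190). Next slim candle; hand angle kept.

```bash
python3 plan.py 456 151 260 -0.85 456 151 115 -0.85
```

```text
t 25.27 pos [578.7 297.1 258.5] xang -0.846 q6 1.14 F [-0.8  0.4 -0.7] w 0.997
(np.float64(456.0), np.float64(151.0), np.float64(260.0), np.float64(-0.85)) [ 0.186 -0.013 -1.258] [-0.0005  0.0013 -0.0018]
(np.float64(456.0), np.float64(151.0), np.float64(115.0), np.float64(-0.85)) [0.    0.967 0.   ] [0. 0. 0.]
```

```bash
P="python3 -m pendant"
$P '[0.093,0,-0.629,0,0,0,1,0.093,0,-0.629,0,0,0,1,0.093,0,-0.629,0,0,0,1]' >/dev/null
$P '[0.093,-0.01,-0.629,0,0,0,1,0.093,-0.01,-0.629,0,0,0,1,0.093,-0.01,-0.629,0,0,0,1,0.093,-0.01,-0.629,0,0,0,1,0.093,-0.01,-0.629,0,0,0,1]' >/dev/null
python3 cap.py k; python3 plan.py 456 151 260 -0.85
python3 - <<'E'
from h import *
np.set_printoptions(precision=1,suppress=True)
c,s=load("k");H,S,V=hsvof(c)
for t in (150,200,225,240):
  for b,st,ce in blobs((S<90)&(V>t),400):
    k=cont(b); print(t,ce,st,cast(c,ce,95,s)[0])
cv2.imwrite("pics/w10.png",np.hstack([c["frame"][100:340,140:420]]+[load("c")[0]["frame"][200:,100:450][:220]*1 if 0 else np.zeros((240,2,3),np.uint8)])[...,::-1])
E
```

```text
k [455.2 150.6 257.7] 26.275
t 26.32 pos [455.1 150.5 257.8] xang -0.846 q6 0.92 F [-0.5 -0.6  1. ] w 0.997
(np.float64(456.0), np.float64(151.0), np.float64(260.0), np.float64(-0.85)) [ 0.002 -0.015  0.007] [ 0.0006  0.0011 -0.0024]
150 [255.1  17.6] [ 218    0   77   36 2460] [546.6 259.5]
150 [429.   29.7] [ 379    0  112   70 5604] [621.3 163.2]
150 [285.6 198.2] [ 262  167   48   61 2264] [464.5 157.9]
150 [416.7 261.2] [ 379  237   75   65 1964] [497.6  37. ]
150 [162.  276.5] [143 253  44  49 524] [340. 192.]
150 [461.6 297.2] [444 287  31  24 444] [500.7 -18.5]
200 [254.9  17.7] [ 218    0   77   36 2439] [546.5 259.5]
200 [448.  21.] [ 411    0   80   50 3092] [633.5 157.5]
200 [285.7 198.5] [ 263  168   47   59 2106] [464.3 157.7]
200 [461.2 297.2] [444 287  30  24 426] [500.5 -18.3]
225 [254.7  17.8] [ 218    0   77   36 2413] [546.3 259.6]
225 [448.3  20.8] [ 412    0   79   49 3014] [633.7 157.4]
225 [285.6 203.7] [ 263  181   47   46 1668] [461.  154.8]
225 [461.1 297.2] [444 287  30  24 421] [500.4 -18.2]
240 [257.   23.7] [ 218    0   77   36 1414] [544.7 256. ]
240 [448.2  20.5] [ 412    0   79   48 2925] [633.8 157.6]
240 [285.6 203.9] [ 263  182   46   45 1603] [460.9 154.7]
240 [460.9 297.2] [444 287  30  24 415] [500.4 -18.1]
```

View pics/w10.png

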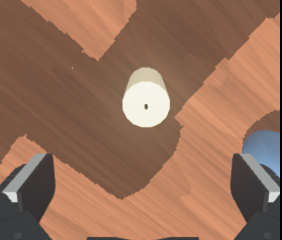

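```bash
python3 plan.py 461 154.7 117 -0.85; echo; 
```

```text
t 26.32 pos [455.1 150.5 257.8] xang -0.846 q6 0.92 F [-0.5 -0.6  1. ] w 0.997
(np.float64(461.0), np.float64(154.7), np.float64(117.0), np.float64(-0.85)) [0.013 0.939 0.05 ] [ 0.0006  0.0011 -0.0024]
```

```bash
P="python3 -m pendant"
$P '[0.013,0.35,0.05,0,0,0,1,0.013,0.65,0.05,0,0,0,1,0.013,0.85,0.05,0,0,0,1,0.013,0.92,0.05,0,0,0,1,0.013,0.939,0.05,0,0,0,1,0.013,0.939,0.05,0,0,0,1]' 
$P '[0,0,0,0,0,0,0,0,0,0,0,0,0,0,0,0,0,0,0,0,0,0,0,0,0,0,0,0,0,0,0,0,0,0,0,0,0,0,0,0,0,0]' 40
$P '[0,-0.1,0,0,0,0,0,0,-0.3,0,0,0,0,0,0,-0.6,0,0,0,0,0,0,-0.85,0,0,0,0,0,0,-1,0,0,0,0,0,0,-1,0,0,0,0,0]' 
python3 plan.py 376.3 -299 267 -0.85 376.3 -299 125 -0.85
```

```text
time_s: 27.08
eef_pos: [461.6, 154.8, 117.8]
ee_rot: [0.646, -0.644, 0.293, -0.288]
force: [-0.5, 0.3, 0.0]
grip_width: 0.998
time_s: 27.82
eef_pos: [461.9, 154.8, 118.3]
ee_rot: [0.646, -0.644, 0.292, -0.288]
force: [-2.1, -1.1, 6.4]
grip_width: 0.457
time_s: 28.58
eef_pos: [462.7, 154.2, 270.0]
ee_rot: [0.646, -0.643, 0.291, -0.289]
force: [0.6, 0.2, -1.0]
grip_width: 0.458
t 28.57 pos [462.7 154.2 270. ] xang -0.846 q6 0.92 F [ 0.6  0.2 -1. ] w 0.458
(np.float64(376.3), np.float64(-299.0), np.float64(267.0), np.float64(-0.85)) [ 1.881  0.005 -2.434] [-0.001   0.0012 -0.0013]
(np.float64(376.3), np.float64(-299.0), np.float64(125.0), np.float64(-0.85)) [0.    0.947 0.   ] [0. 0. 0.]
```

```bash
P="python3 -m pendant"
$P '[0.1,0,-0.13,0,0,0,0,0.3,0,-0.38,0,0,0,0,0.5,0,-0.64,0,0,0,0,0.627,0,-0.811,0,0,0,0]' >/dev/null
$P '[0.2,0,-0.26,0,0,0,0,0.4,0,-0.52,0,0,0,0,0.627,0,-0.811,0,0,0,0,0.627,0,-0.811,0,0,0,0]' >/dev/null
$P '[0.2,0,-0.26,0,0,0,0,0.4,0,-0.52,0,0,0,0,0.56,0,-0.72,0,0,0,0,0.627,0,-0.811,0,0,0,0,0.627,0,-0.811,0,0,0,0]' >/dev/null
python3 plan.py 376.3 -299 180 -0.85
```

```text
t 30.2 pos [ 373.5 -302.4  265.1] xang -0.853 q6 -0.07 F [ 0.4  0.3 -1. ] w 0.459
(np.float64(376.3), np.float64(-299.0), np.float64(180.0), np.float64(-0.85)) [0.    0.567 0.028] [-0.0005 -0.0009 -0.0027]
```

```bash
P="python3 -m pendant"
$P '[0,0.2,0.028,0,0,0,0,0,0.4,0.028,0,0,0,0,0,0.53,0.028,0,0,0,0,0,0.567,0.028,0,0,0,0,0,0.567,0.028,0,0,0,0]' >/dev/null
python3 cap.py l;python3 plan.py 376.3 -299 130 -0.85
python3 - <<'E'
from h import *
c,s=load("l");cv2.imwrite("pics/w11.png",cv2.resize(c["frame"][120:360,160:400],None,fx=2.4,fy=2.4,interpolation=cv2.INTER_CUBIC)[...,::-1])
E
```

```text
l [ 376.7 -298.3  180.4] 30.825
t 30.88 pos [ 376.7 -298.6  180.7] xang -0.852 q6 -0.06 F [-0.6 -0.1  0. ] w 0.458
(np.float64(376.3), np.float64(-299.0), np.float64(130.0), np.float64(-0.85)) [ 0.003  0.338 -0.004] [-0.0005 -0.0007 -0.0024]
```

View pics/w11.png

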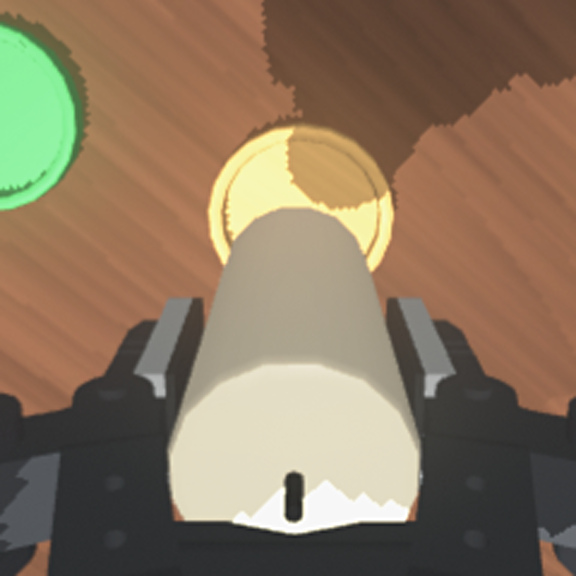

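```bash
python3 - <<'E'
from h import *
c,s=load("l"); o=lambda q:np.array(q)/2.4+[160,120]-.3
p=cast(c,o([(209,215),(225,168),(255,138),(300,124),(345,136),(378,168),(393,208)]),10,s)
A=np.c_[2*p,np.ones(len(p))]; x=np.linalg.lstsq(A,(p**2).sum(1),rcond=None)[0]; print("dish",x[:2],np.sqrt(x[2]+x[0]**2+x[1]**2))
f=cast(c,o([(295,208)]),62,s)[0]; z=toolR(s)[:2,2]; print("foot",f-20*z,"tcp",s["eef_pos"])
E
```

```text
dish [ 377.10779073 -298.29233839] 32.245990153160314
foot [ 373.31697732 -299.18939042] tcp [ 376.69073788 -298.28227186  180.3798436 ]
```

```bash
python3 plan.py 378.3 -298 126 -0.85
```

```text
t 30.88 pos [ 376.7 -298.6  180.7] xang -0.852 q6 -0.06 F [-0.6 -0.1  0. ] w 0.458
(np.float64(378.3), np.float64(-298.0), np.float64(126.0), np.float64(-0.85)) [0.006 0.365 0.01 ] [-0.0005 -0.0007 -0.0024]
```

```bash
P="python3 -m pendant"
$P '[0.006,0.12,0.01,0,0,0,0,0.006,0.22,0.01,0,0,0,0,0.006,0.3,0.01,0,0,0,0,0.006,0.35,0.01,0,0,0,0,0.006,0.365,0.01,0,0,0,0,0.006,0.365,0.01,0,0,0,0]'
$P '[0,0.008,0,0,0,0,0,0,0.016,0,0,0,0,0,0,0.02,0,0,0,0,0,0,0.02,0,0,0,0,0]'
```

```text
time_s: 31.62
eef_pos: [378.3, -298.1, 126.1]
ee_rot: [0.645, -0.642, 0.294, -0.29]
force: [-0.2, 0.3, -0.9]
grip_width: 0.457
time_s: 32.12
eef_pos: [378.3, -298.0, 123.1]
ee_rot: [0.645, -0.642, 0.294, -0.29]
force: [0.4, -1.6, -1.2]
grip_width: 0.456
```

```bash
P="python3 -m pendant"
$P '[0,0.005,0,0,0,0,0,0,0.005,0,0,0,0,0]'
$P '[0,0,0,0,0,0,0.5,0,0,0,0,0,0,0.7,0,0,0,0,0,0,1,0,0,0,0,0,0,1,0,0,0,0,0,0,1]'
$P '[0,-0.2,0,0,0,0,1,0,-0.5,0,0,0,0,1,0,-0.9,0,0,0,0,1,0,-1,0,0,0,0,1,0,-1,0,0,0,0,1]' >/dev/null
python3 cap.py m; python3 plan.py 600 110 275 -0.85
python3 - <<'E'
from h import *
np.set_printoptions(precision=1,suppress=True)
c,s=load("m");H,S,V=hsvof(c)
for t in (200,225,240):
  for b,st,ce in blobs((S<60)&(V>t),400): print(t,ce,st,"at z=99",cast(c,ce,99,s)[0])
E
```

```text
time_s: 32.38
eef_pos: [378.3, -298.1, 122.4]
ee_rot: [0.645, -0.642, 0.294, -0.29]
force: [1.2, -0.8, -0.6]
grip_width: 0.456
time_s: 33.0
eef_pos: [378.3, -298.1, 122.4]
ee_rot: [0.645, -0.642, 0.294, -0.29]
force: [0.2, -0.3, -1.0]
grip_width: 0.999
m [ 378.9 -299.   272.5] 33.625
t 33.67 pos [ 378.6 -298.8  271.3] xang -0.852 q6 -0.06 F [-1.1 -0.2  0.1] w 1.003
(np.float64(600.0), np.float64(110.0), np.float64(275.0), np.float64(-0.85)) [-1.079 -0.01   2.905] [-0.0005 -0.0007 -0.0028]
200 [465.1 163.9] [ 398  119  115   86 3701] at z=99 [ 505.5 -384.8]
200 [281.9 208.5] [ 256  184   54   48 1695] at z=99 [ 378.  -296.9]
225 [466.  163.9] [ 398  119  115   86 3599] at z=99 [ 506.  -385.4]
225 [281.9 209.3] [ 256  185   54   47 1626] at z=99 [ 377.4 -297.3]
240 [470.3 161.8] [ 428  119   85   86 3218] at z=99 [ 509.4 -386.7]
240 [281.8 209.5] [ 256  185   54   47 1591] at z=99 [ 377.3 -297.4]
```

```bash
P="python3 -m pendant"
$P '[-0.275,0,0.845,0,0,0,1,-0.275,0,0.845,0,0,0,1,-0.275,0,0.845,0,0,0,1,-0.275,0,0.845,0,0,0,1]' >/dev/null
$P '[-0.275,0,0.845,0,0,0,1,-0.275,0,0.845,0,0,0,1,-0.275,0,0.845,0,0,0,1,-0.275,0,0.845,0,0,0,1]' >/dev/null
$P '[-0.275,0,0.845,0,0,0,1,-0.275,0,0.845,0,0,0,1,-0.275,0,0.845,0,0,0,1,-0.275,0,0.845,0,0,0,1]' >/dev/null
$P '[-0.275,0,0.845,0,0,0,1,-0.275,0,0.845,0,0,0,1,-0.275,0,0.845,0,0,0,1,-0.275,0,0.845,0,0,0,1,-0.275,0,0.845,0,0,0,1]' 
python3 cap.py n
python3 - <<'E'
from h import *
np.set_printoptions(precision=1,suppress=True)
c,s=load("n");H,S,V=hsvof(c)
for t in (150,200,225,240):
  for b,st,ce in blobs((S<90)&(V>t),800): print(t,ce,st,"at z=80",cast(c,ce,80,s)[0],rect(cast(c,cont(b),80,s)))
cv2.imwrite("pics/w12.png",c["frame"][...,::-1])
E
```

```text
time_s: 35.8
eef_pos: [650.6, 154.6, 271.3]
ee_rot: [0.645, -0.642, 0.297, -0.289]
force: [-1.0, -0.0, -0.3]
grip_width: 1.0
n [650.6 154.6 271.3] 35.8
150 [117.9 163.3] [  61  121  122   85 6535] at z=80 [580.6 291.1] [581.4 290.5 108.5  71.6  -0.8]
150 [280.  195.4] [ 249  160   63   69 3319] at z=80 [653.2 163.6] [651.6 163.9  62.3  57.    1.1]
200 [104.6 158.1] [  70  121   82   69 3507] at z=80 [576.8 302.4] [582.  299.6  74.8  60.   -0.9]
200 [279.8 198.4] [ 250  169   61   60 2891] at z=80 [651.  161.9] [650.4 161.3  55.2  55.    0.7]
225 [104.8 158.7] [  73  121   61   68 3131] at z=80 [576.4 302. ] [578.8 303.5  59.1  51.6   0.7]
225 [279.7 198.4] [ 250  169   61   59 2785] at z=80 [650.9 162. ] [650.8 161.6  54.9  54.2  -0.9]
240 [103.8 161.2] [  73  135   61   54 2841] at z=80 [573.9 301.5] [573.2 301.1  47.8  46.7  -0.9]
```

```bash
python3 plan.py 650.6 161.6 102 -0.85
```

```text
t 35.85 pos [650.7 154.8 271.4] xang -0.855 q6 0.91 F [0.  0.5 0. ] w 1.002
(np.float64(650.6), np.float64(161.6), np.float64(102.0), np.float64(-0.85)) [-0.021  1.13   0.03 ] [ 0.0003 -0.0017 -0.0038]
```

```bash
P="python3 -m pendant"
$P '[-0.03,0.2,0.03,0,0,-0.0038,1,-0.034,0.4,0.03,0,0,-0.0038,1,-0.034,0.55,0.03,0,0,-0.0038,1,-0.034,0.6,0.03,0,0,-0.0038,1,-0.034,0.6,0.03,0,0,-0.0038,1]' 
python3 plan.py 650.6 161.6 102 -0.85
```

```text
time_s: 36.48
eef_pos: [650.0, 161.8, 182.0]
ee_rot: [-0.643, 0.644, -0.294, 0.293]
force: [-0.4, -0.3, 0.5]
grip_width: 0.999
t 36.48 pos [650.  161.8 182. ] xang -0.856 q6 0.93 F [-0.4 -0.3  0.5] w 0.999
(np.float64(650.6), np.float64(161.6), np.float64(102.0), np.float64(-0.85)) [0.003 0.533 0.002] [ 0.0002 -0.0019  0.0001]
```

```bash
P="python3 -m pendant"
$P '[0.003,0.2,0.002,0,0,0,1,0.003,0.38,0.002,0,0,0,1,0.003,0.5,0.002,0,0,0,1,0.003,0.533,0.002,0,0,0,1,0.003,0.533,0.002,0,0,0,1]' 
$P '[0,0,0,0,0,0,0,0,0,0,0,0,0,0,0,0,0,0,0,0,0,0,0,0,0,0,0,0,0,0,0,0,0,0,0,0,0,0,0,0,0,0]' 50
$P '[0,-0.1,0,0,0,0,0,0,-0.3,0,0,0,0,0,0,-0.6,0,0,0,0,0,0,-0.8,0,0,0,0,0,0,-0.8,0,0,0,0,0,0,-0.8,0,0,0,0,0]' 
python3 plan.py 644.7 -150.4 222 -0.85
```

```text
time_s: 37.1
eef_pos: [650.9, 161.6, 102.9]
ee_rot: [-0.643, 0.643, -0.293, 0.294]
force: [-0.3, -0.1, -0.8]
grip_width: 0.998
time_s: 37.85
eef_pos: [651.4, 161.6, 104.2]
ee_rot: [0.644, -0.643, 0.292, -0.295]
force: [0.0, -0.3, 6.2]
grip_width: 0.667
time_s: 38.6
eef_pos: [650.6, 161.6, 222.7]
ee_rot: [-0.643, 0.643, -0.293, 0.294]
force: [0.3, -0.8, -1.8]
grip_width: 0.671
t 38.6 pos [650.6 161.6 222.7] xang -0.856 q6 0.93 F [ 0.3 -0.8 -1.8] w 0.671
(np.float64(644.7), np.float64(-150.4), np.float64(222.0), np.float64(-0.85)) [ 1.546  0.006 -1.393] [-0.     -0.002   0.0002]
```

```bash
P="python3 -m pendant"
$P '[0.1,0,-0.09,0,0,0,0,0.3,0,-0.27,0,0,0,0,0.55,0,-0.5,0,0,0,0,0.77,0,-0.695,0,0,0,0]' >/dev/null
$P '[0.25,0,-0.22,0,0,0,0,0.5,0,-0.45,0,0,0,0,0.7,0,-0.63,0,0,0,0,0.77,0,-0.695,0,0,0,0,0.77,0,-0.695,0,0,0,0]' >/dev/null
python3 plan.py 644.7 -150.4 180 -0.85
```

```text
t 39.73 pos [ 643.2 -153.1  220.9] xang -0.858 q6 0.45 F [ 0.7  0.4 -1.7] w 0.668
(np.float64(644.7), np.float64(-150.4), np.float64(180.0), np.float64(-0.85)) [-0.006  0.273  0.02 ] [ 0.0006 -0.0027 -0.0006]
```

```bash
P="python3 -m pendant"
$P '[-0.006,0.13,0.02,0,0,0,0,-0.006,0.24,0.02,0,0,0,0,-0.006,0.273,0.02,0,0,0,0,-0.006,0.273,0.02,0,0,0,0]' >/dev/null
python3 cap.py o;python3 plan.py 644.7 -150.4 112 -0.85
python3 - <<'E'
from h import *
c,s=load("o");cv2.imwrite("pics/w13.png",cv2.resize(c["frame"][100:340,150:410],None,fx=2.4,fy=2.4,interpolation=cv2.INTER_CUBIC)[...,::-1])
E
```

```text
o [ 644.8 -150.1  179.9] 40.225
t 40.27 pos [ 645.  -150.3  180.4] xang -0.858 q6 0.45 F [ 0.1  0.4 -1.8] w 0.664
(np.float64(644.7), np.float64(-150.4), np.float64(112.0), np.float64(-0.85)) [ 0.     0.456 -0.001] [ 0.0005 -0.0026 -0.0004]
```

View pics/w13.png

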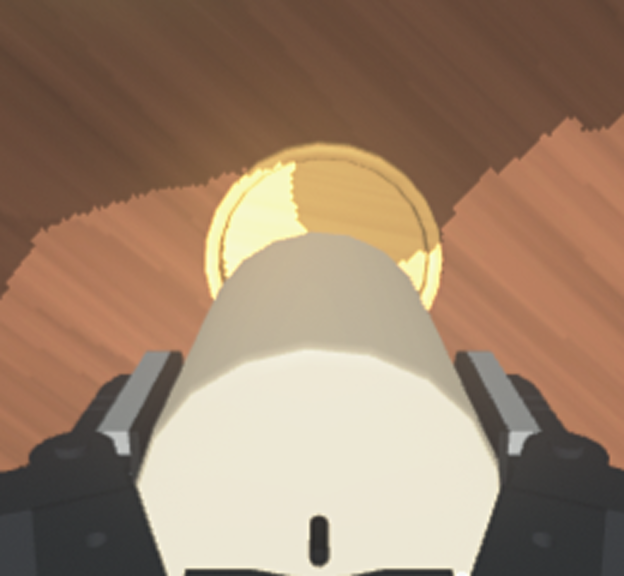

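```bash
python3 - <<'E'
from h import *
c,s=load("o"); o=lambda q:np.array(q)/2.4+[150,100]-.3
p=cast(c,o([(206,255),(225,200),(265,160),(325,143),(385,162),(425,203),(442,248)]),10,s)
A=np.c_[2*p,np.ones(len(p))]; x=np.linalg.lstsq(A,(p**2).sum(1),rcond=None)[0]; print("dish",x[:2],np.sqrt(x[2]+x[0]**2+x[1]**2))
f=cast(c,o([(320,233)]),75.7,s)[0]; z=toolR(s)[:2,2]; print("foot",f-29*z,"tcp",s["eef_pos"])
E
python3 -m pendant '[0.005,0.12,0,0,0,0,0,0.01,0.22,0,0,0,0,0,0.01,0.3,0,0,0,0,0,0.01,0.36,0,0,0,0,0,0.01,0.36,0,0,0,0,0]'; python3 plan.py 646 -150.6 111 -0.85
```

```text
dish [ 645.68129516 -150.49660357] 41.30006261480185
foot [ 642.2991451  -151.52180966] tcp [ 644.81031334 -150.0539573   179.8695286 ]
time_s: 40.9
eef_pos: [645.6, -151.3, 125.6]
ee_rot: [-0.643, 0.643, -0.295, 0.293]
force: [-0.2, 0.0, -0.2]
grip_width: 0.668
t 40.9 pos [ 645.6 -151.3  125.6] xang -0.858 q6 0.45 F [-0.2  0.  -0.2] w 0.668
(np.float64(646.0), np.float64(-150.6), np.float64(111.0), np.float64(-0.85)) [-0.002  0.097  0.005] [ 0.0007 -0.0026 -0.0008]
```

```bash
P="python3 -m pendant"
$P '[-0.001,0.04,0.009,0,0,0,0,-0.001,0.07,0.009,0,0,0,0,-0.001,0.09,0.009,0,0,0,0,-0.001,0.097,0.009,0,0,0,0,-0.001,0.097,0.009,0,0,0,0]'
$P '[0,0.008,0,0,0,0,0,0,0.014,0,0,0,0,0,0,0.014,0,0,0,0,0]'
```

```text
time_s: 41.52
eef_pos: [646.5, -150.3, 111.1]
ee_rot: [-0.643, 0.643, -0.295, 0.293]
force: [0.8, 0.1, -1.6]
grip_width: 0.664
time_s: 41.9
eef_pos: [646.5, -150.3, 108.9]
ee_rot: [-0.643, 0.643, -0.295, 0.293]
force: [1.0, 0.2, -1.9]
grip_width: 0.674
```

```bash
P="python3 -m pendant"
$P '[0,0.004,0,0,0,0,0,0,0.004,0,0,0,0,0]'
$P '[0,0,0,0,0,0,0.75,0,0,0,0,0,0,0.9,0,0,0,0,0,0,1,0,0,0,0,0,0,1,0,0,0,0,0,0,1]'
$P '[0,-0.2,0,0,0,0,1,0,-0.5,0,0,0,0,1,0,-0.9,0,0,0,0,1,0,-1,0,0,0,0,1,0,-1,0,0,0,0,1]' >/dev/null
$P '[0,-0.4,0,0,0,0,1,0,-0.8,0,0,0,0,1,0,-0.8,0,0,0,0,1,0,-0.8,0,0,0,0,1]' >/dev/null
python3 cap.py p; python3 - <<'E'
from h import *
np.set_printoptions(precision=1,suppress=True)
c,s=load("p");H,S,V=hsvof(c)
for t in (200,225,240):
  for b,st,ce in blobs((S<90)&(V>t),800): print(t,ce,st,"z84",cast(c,ce,84,s)[0],rect(cast(c,cont(b),84,s)))
for n in("scene","side"):
    f=capture(n)["frame"]; cv2.imwrite(f"pics/{n}1.png",f[...,::-1])
a=cv2.imread("pics/scene1.png")[110:330,120:460]; b=cv2.imread("pics/side1.png")[120:310,170:450]
a=cv2.resize(a,(460,298),interpolation=cv2.INTER_CUBIC); b=cv2.resize(b,(439,298),interpolation=cv2.INTER_CUBIC)
w=cv2.resize(c["frame"][:300,:,::-1],(460,246)); 
cv2.imwrite("pics/fin.png",np.vstack([np.hstack([a,b[:,70:410]]),np.hstack([w,np.zeros((246,340,3),np.uint8)])]))
E
```

```text
time_s: 42.15
eef_pos: [646.5, -150.3, 108.3]
ee_rot: [-0.643, 0.643, -0.295, 0.293]
force: [-0.6, -0.0, -2.1]
grip_width: 0.671
time_s: 42.78
eef_pos: [646.5, -150.3, 108.3]
ee_rot: [-0.643, 0.643, -0.295, 0.293]
force: [-0.5, 0.1, 0.2]
grip_width: 0.997
p [ 647.3 -150.4  375.9] 43.9
200 [281.2 182.1] [ 256  149   55   60 2051] z84 [ 646.4 -146.5] [ 645.9 -145.3   69.8   62.4   -1.5]
200 [311.5 264.2] [292 245  41  40 830] z84 [ 588.6 -250.1] [ 588.  -250.    49.7   33.5    0.1]
225 [281.2 182.2] [ 256  149   55   59 1981] z84 [ 646.3 -146.5] [ 646.2 -144.9   69.    61.6   -1.5]
225 [311.5 264.2] [292 245  41  40 829] z84 [ 588.6 -250.1] [ 588.1 -250.2   49.7   32.9    0.1]
240 [281.1 182.2] [ 256  149   55   59 1940] z84 [ 646.2 -146.5] [ 646.4 -144.7   68.8   61.3   -1.5]
240 [311.5 264.2] [292 245  41  40 829] z84 [ 588.6 -250.1] [ 588.1 -250.2   49.7   32.9    0.1]
```

View pics/fin.png

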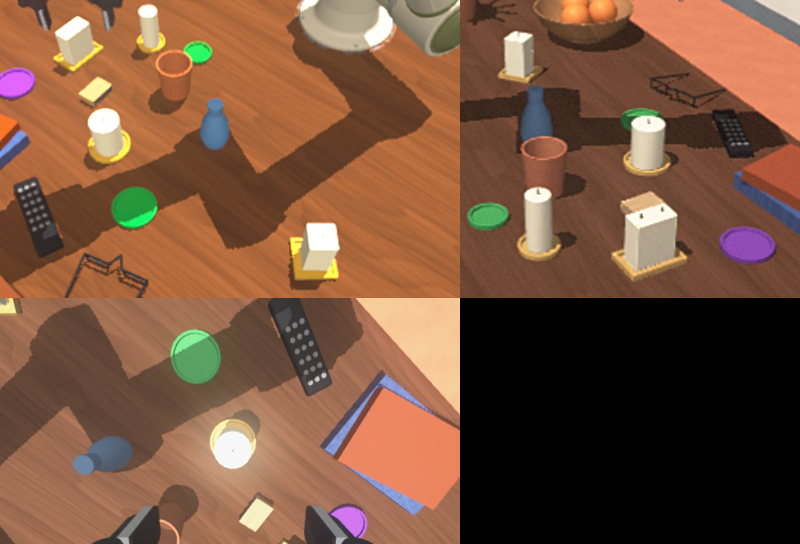

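All four candles stand in their dishes. The vase and cup are unmoved, and the gripper is clear and open.

```bash
python3 -c "
from rig import *
s=sense(); print(s['time_s'],s['eef_pos'],s['force']); print(finish_job())"
```

```text
44.05 [ 647.26962356 -150.41406459  376.36193376] [ 0.22877066 -0.52444803 -0.18899294]
the job is handed in; nothing more can be done
None
```

All four candles now stand in their own dishes, and I handed the job in at 44 s of the 128 s allowed. I placed the oblong candle first, then the square, slim and thick ones. Each was lowered in steps of a millimetre or less near the floor. The wrist force readings between steps stayed below about 4 N; they do not record peaks in between.

**Position and alignment:**
- **Slim candle:** measured about 1.5 mm from its dish's centre.
- **Thick candle:** measured about 4 mm off. That reading is rough because glare and the rim blurred the outline; the gripper itself let go about 1 mm from the dish's centre.
- **Oblong and square candles:** checked by eye only after release. They looked upright, inside the rim and lined up, and I did not measure their final position or angle.

**Last pictures:** the closing scene, side and wrist views show all four upright on their dish floors. The vase and cup look to be where they started, and the gripper is open and well clear of everything.

**Disagreements:** the scene and wrist cameras differed by 3–5 mm on the dishes and up to about 7 mm on the slim candle, so I used the wrist values. While the slim and thick candles were held, their feet appeared about 3 mm off the tool's centre line. For the slim candle that mostly vanished after release.

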